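# Lock the jig's slide with its pin

### The job

Push the jig's slide home until its jaw meets the walnut block, so that the hole in its tongue lines up with the holes in the two steel lugs. Then push the loose steel pin, which lies in its guide, through lug, tongue and second lug until the pin's head is fully home against the step of the guide, and leave it there.

Things in the scene. Friction and masses are not known exactly. Their poses are not given: they have to be found in the camera images.
- jig: Fixed wooden jig, baseboard 240 x 255 x 12 mm. Origin on the table surface under the pin's line. Jig x: the way the pin goes in, roughly away from the robot; y: to its left; z up. The pin's line runs along x at y 0, z 50 mm. A walnut block lies fixed on the right (y -90 to -135). A loose carton (40 high, about x -105, y -95) and marker (x -83, y 70) on the board are no part of the job.
- guide_step (a point): On the pin's line, at jig x -40, y 0, z 50 mm: the step of the wooden guide, open above. Nearer (jig x -150 to -40) a wide channel for the head: floor z 32, walls y +-17 to +-25 up to z 42, near end open. Farther (x -40 to -10) a narrow channel for the shank: floor z 41, walls y +-10.5 to +-25 up to z 50.
- near_hole (a point): Mouth of the 22 mm hole in the near steel lug, on the pin's line at jig x -10, y 0, z 50 mm. The two lugs are 50 mm wide, 10 thick, tops at z 80, at jig x -10 to 0 and 26 to 36, with the same hole; the slide's tongue runs between them.
- slide (a joint): Sliding steel tongue, moves along jig y with about 3 N friction and stays where left. Value in m: distance left (+y) of home. 0 = home, at its stop: jaw on the walnut block, the tongue's 22 mm hole on the pin's line. Starts at 0.025 to 0.045. Tongue 22 mm thick (jig x 2 to 24), top at z 76.
- push_face (a point): Centre of the outer (left, +y) face of the slide's upright wooden push plate, at z 60 mm. Plate 50 wide along jig x, 12 thick, z 24 to 80 mm. Pushing this face towards jig -y sends the slide home; there this point is at jig x 13, y 50, z 60 mm. The space to the left of the face is free.
- pin: Loose steel pin, about 0.2 kg, lying level in the guide, 106 mm long: shank 18 diameter, 88 long, last 15 tapered to 8; round head 36 diameter, 18 long. Origin on its axis at the head's front face; x axis along the shank to the tip; back of head at x -18, free to push above the channel walls. Starts pulled back 62 to 74 mm. Home: origin at guide_step, tip 12 mm out of the far lug.

How it is judged:
By the outcome, as a careful person would: the job done as asked, in the order asked, and still so for the second after the job is handed in, with the robot touching nothing.
It also fails if it takes over 42 s, if anything falls off the work surface, if the arm or the gripper's body presses on something with over 40 N, if the wrist force passes 120 N, or if a joint passes its speed limit or range.

### The arm

A 6-joint arm with a two-finger parallel gripper is mounted at the origin on a cart in front of the work surface, level with it; the furniture and walls round the work are solid. World frame = base frame: x ahead of the robot, y to its left, z up, the work surface at z = 0. Lengths are in m, angles in degrees, forces in N, time in s.
With the tool pointing down it reaches from about 0.4 to 0.825 m from the base axis. Payload 7 kg.
Tool frame: the origin (TCP) lies midway between the tips of the shut fingers; the grasp point (between the pads) lies 19 mm behind it (hold_point_z is the distance from the TCP to the grasp point, in m); z points along the fingers, y is the line along which they close (so a half turn about z gives the same grasp; the last joint's range is limited). The gripper opens to 88 mm and grips with 3 to 60 N. Pads are 19 mm wide; open, the fingers measure 130 mm over their backs; the gripper's body (78 mm by 193 mm) begins 47 mm behind the grasp point.
Start: joints at [-47.034, 20.546, 0.682, 0, -70.136, -16.507], TCP at [0.301, -0.604, 0.227] pointing down, gripper open.
Joint ranges: [-176.03, 176.03], [-82.01, 121.73], [-58.28, 71.71], [-173.87, 95.51], [-174.79, -0.11], [-173.66, 173.66]. Speed limits (degrees/s): [136.94, 136.94, 172.46, 180, 180, 180].

### API

Orientations are given as [roll, pitch, yaw] about the fixed x, y, z axes, in that order (R = Rz(yaw) Ry(pitch) Rx(roll)).
In Python, from plant import get_state, capture, close_job, hold_point_z gives the robot as it stands.
- The arm moves only by the shell command python3 -m inch 'ROWS' [FORCE]. ROWS is text: rows parted by semicolons, each of 5 numbers parted by spaces: the shift along the tool's x, y, z normalised to -1 to 1, where 1 is 0.15 m, then the turn about the tool's z normalised to -1 to 1, where 1 is 360 degrees, then the opening, from 0 (shut) to 1 (fully open). In form: tx ty tz spin grip; .... A call has exactly 8 rows; each row shifts and turns the commanded pose from where the row before left it, along the tool's axes as they then stand; what a row does not reach is not made up. A row lasts 1/8 s, in which the tool goes at most 62.5 mm and 10.7 degrees, less where a joint would pass 70% of its speed; a pose out of reach is approached as far as the arm can. A call with a number of a shift or a turn outside -1 to 1 is refused whole. A call with a gripper value outside its range is refused whole. The fingers move at their own pace and stop on an object; FORCE is the grip in N (left out, the last holds). Time passes only in rows, so rows that do not move let the fingers close, or fill a call up. It gives the time, the measured TCP pose, the force, the opening and the grip force at its end, in the units of the state.
- get_state(): the state, without advancing time (a new reading comes with each control period).
- capture(name): name is "scene" or "side" or "wrist"; returns a dict with "color" (420x560x3 uint8, blue, green, red), "mtx" (3x3 intrinsics, pixels), "dist_coeffs" ([k1, k2, p1, p2, k3] as OpenCV has them; the pictures are not rectified), "R" (3x3) and "t" (3): a world point X has camera coordinates R X + t. Camera axes: x right, y down, z forward; pixel columns grow to the right and rows downward; lengths in m; the calibration is good to about 2 mm. A picture is of the moment at which its call begins. There is no depth.
- close_job(): hands the job in; it is judged then, once.
The state is a dict: "time_s": time; "joints": joint angles; "qd": joint speeds; "joint_torque": joint torques, N m; "tcp_pos": TCP position; "eef_rot": TCP orientation; "contact_force": force on the tool from outside, world axes, zero at the start; "moment": the same for the moment, N m; "gripper_width": finger opening in m; "gripper_force": force on a finger pad.
Only numpy, scipy, OpenCV 4.12 (cv2) and the standard library are available. Lean on these libraries where they do the work, as an engineer would, in place of code of your own. Each camera call takes 0.05 s, during which the arm holds its last target. There are 200 camera calls.

## Working session

There is one attempt and no reset: what is moved stays moved. The work goes in short steps, Python scripts to look and compute and a shell command to move; the robot and the scene stay as the last step left them, time stands still between calls to the robot, and variables do not carry over. Pictures are saved under pics/ and viewed, at most 10 in all, crops included, and the job is handed in when it is done.

```bash
mkdir -p pics; ls; python3 - <<'E'
from plant import *
import cv2
print(get_state(), hold_point_z)
for n in("scene","side"):
    c=capture(n); cv2.imwrite(f"pics/{n}0.png",c["color"]); print(n,c["mtx"],c["dist_coeffs"],-c["R"].T@c["t"])
E
```

```text
pics
{'time_s': 0.0, 'joints': array([-4.70333843e+01,  2.05927661e+01,  6.34455456e-01, -2.06258183e-02,
       -7.01363220e+01, -1.65065927e+01]), 'qd': array([ 0.0213457 ,  0.02551832, -0.03840535,  0.11529212,  0.0952136 ,
        0.04479655]), 'joint_torque': array([-4.91702815e-05, -5.82710302e+01,  2.93061322e+01,  6.99741170e+00,
        6.84738407e-03, -1.72221044e-04]), 'tcp_pos': array([ 0.30052036, -0.60386575,  0.22561126]), 'eef_rot': array([ 1.79903758e+02, -8.29983213e-03, -1.53546994e+02]), 'contact_force': array([ 0.04472114, -0.08308518, -0.02473739]), 'moment': array([-0.01094138, -0.01972114, -0.03623558]), 'gripper_force': 0.0, 'gripper_width': 0.08749520183418548} 0.0188
scene [[540.55025115   0.         289.3588262 ]
 [  0.         540.55025115 202.34241008]
 [  0.           0.           1.        ]] [-0.00270541  0.          0.          0.          0.        ] [ 0.00376785 -0.50649675  0.41937998]
side [[531.86787433   0.         277.57069601]
 [  0.         531.86787433 201.2732281 ]
 [  0.           0.           1.        ]] [-0.19001636  0.          0.          0.          0.        ] [0.52470251 0.68550067 0.58226958]
```

View pics/scene0.png

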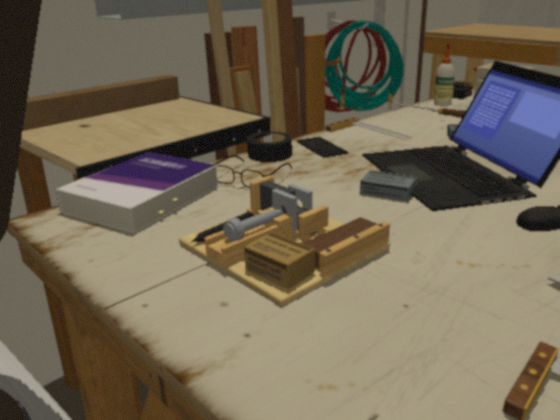

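View pics/side0.png

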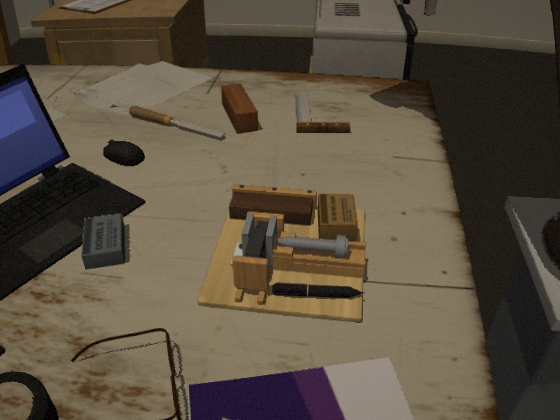

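The scene view shows the jig at about (285,245), with the pin head at (235,228) and the carton at (280,258). The side view shows it at about (290,260), with the head at (342,245) and the push plate at (252,272). I'll enlarge both.

```bash
python3 - <<'E'
import cv2
a=cv2.imread("pics/scene0.png")[165:300,170:400]; b=cv2.imread("pics/side0.png")[175:325,195:375]
cv2.imwrite("pics/sceneC.png",cv2.resize(a,None,fx=3.4,fy=3.4,interpolation=cv2.INTER_CUBIC))
cv2.imwrite("pics/sideC.png",cv2.resize(b,None,fx=4,fy=4,interpolation=cv2.INTER_CUBIC))
E
```

```text
(no output)
```

View pics/sceneC.png

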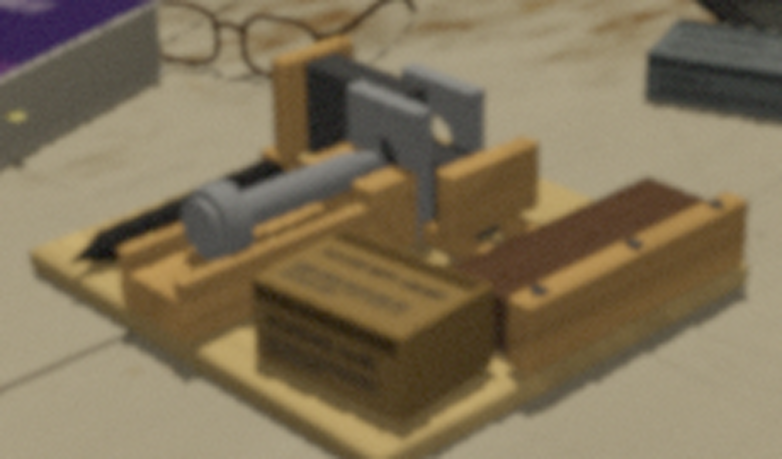

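View pics/sideC.png

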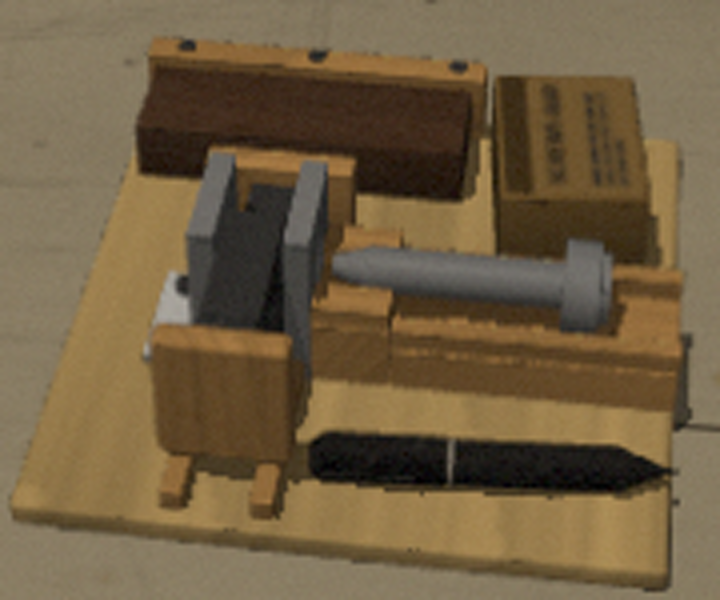

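The crops show the lugs, guide, plate and pin clearly enough to fit the jig pose to named corners from both views, leaving height free as a check.

```bash
cat > fit.py <<'E'
import numpy as np, cv2
from plant import *
from scipy.optimize import least_squares
def proj(c,P):
    return cv2.projectPoints(np.asarray(P,float),cv2.Rodrigues(c["R"])[0],c["t"],c["mtx"],np.array(c["dist_coeffs"]))[0][:,0]
def J2W(q,P):
    c,s=np.cos(q[3]),np.sin(q[3]); return np.asarray(P)@np.array([[c,s,0],[-s,c,0],[0,0,1]])+q[:3]
E
python3 - <<'E'
from fit import *
cs,cd=capture("scene"),capture("side")
side={(-10,-25,80):(327,163),(0,-25,80):(303,163),(0,25,80):(288,232),(-10,25,80):(314,232),(26,-25,80):(236,153),(36,-25,80):(211,153),(36,25,80):(188,235),(26,25,80):(215,235),(-150,25,42):(686,348),(-150,-25,42):(684,270)}
sc={(-10,25,80):(348,85),(-10,-25,80):(425,115),(36,-25,80):(484,93),(26,25,80):(402,75),(-150,25,42):(122,247),(-40,-25,50):(370,190),(-10,-25,50):(415,170)}
A=np.array(list(side))/1e3; a=(np.array(list(side.values()))+.5)/4-.5+[195,175]
B=np.array(list(sc))/1e3; b=(np.array(list(sc.values()))+.5)/3.4-.5+[170,165]
f=lambda q:np.r_[(proj(cd,J2W(q,A))-a).ravel(),(proj(cs,J2W(q,B))-b).ravel()]
r=least_squares(f,[.6,-.2,0,0],loss="soft_l1",x_scale=.1); q=r.x
print("jig",q.round(4),np.degrees(q[3])); print(f(q).reshape(-1,2).round(1).tolist())
# plate
P=lambda s:np.array([[.038,.05+s,.08],[-.012,.05+s,.08],[.038,.05+s,.024],[-.012,.05+s,.024]])
p=(np.array([(152,330),(292,337),(160,447),(290,460)])+.5)/4-.5+[195,175]
g=lambda s:(proj(cd,J2W(q,P(s[0])))-p).ravel()
r=least_squares(g,[.03]); print("slide",r.x,g(r.x).round(1))
# pin: tip (side), back face centre (scene)
for p in (.062,.068,.074):
    X=J2W(q,np.array([[.048-p,0,.05],[-.058-p,0,.05],[-.04-p,0,.068]]))
    print(p,((proj(cd,X)-[195,175]+.5)*4-.5).round(),((proj(cs,X)-[170,165]+.5)*3.4-.5).round())
np.save("q.npy",q)
E
```

```text
jig [ 5.935e-01  6.850e-02 -3.000e-04 -3.920e-02] -2.248085466860205
[[0.7, -0.4], [0.2, -0.9], [-0.6, 2.7], [-0.4, 3.2], [0.3, 0.3], [0.2, -0.2], [0.2, -0.1], [0.1, 0.5], [0.1, 1.0], [0.5, -1.3], [0.3, 0.2], [-1.4, -0.4], [1.1, -1.7], [-0.0, -2.5], [-0.2, 0.3], [1.5, 0.2], [1.7, 0.4]]
slide [0.02853974] [ 0.9  0.5  1.4  1.9  1.  -0.5  2.4 -0.6]
0.062 [[332. 264.]
 [609. 285.]
 [565. 246.]] [[379. 159.]
 [207. 228.]
 [236. 180.]]
0.068 [[348. 265.]
 [625. 287.]
 [581. 247.]] [[370. 162.]
 [197. 233.]
 [226. 184.]]
0.074 [[363. 266.]
 [641. 288.]
 [597. 248.]] [[361. 166.]
 [186. 237.]
 [216. 188.]]
```

Height comes out at -0.3 mm and residuals are about 1 px, so I trust the pose: jig at (0.5935, 0.0685), yaw -2.25°. The slide is about 29 mm out and the pin about 63 mm back. With the tool yaw at 177.75°, tool x = -jig x and tool y = +jig y. I'll turn, shut the gripper and fly over to the left of the push plate.

```bash
python3 -m inch '0 0 0 0.0266 0; 0 0 0 0.0266 0; 0 0 0 0.0265 0; -0.1 0.2 0 0 0; -0.125 0.36 0 0 0; -0.125 0.36 0 0 0; -0.125 0.36 0 0 0; -0.125 0.36 0 0 0'
cat > w.py <<'E'
from fit import *
q=np.load("q.npy"); s=get_state()
c,sn=np.cos(q[3]),np.sin(q[3]); d=s["tcp_pos"]-q[:3]
F=s["contact_force"]
print("t",round(s["time_s"],2),"jig mm",(1e3*np.array([c*d[0]+sn*d[1],-sn*d[0]+c*d[1],d[2]])).round(1),"rot",s["eef_rot"].round(2),"w",round(s["gripper_width"],4),"Fjig",np.round([c*F[0]+sn*F[1],-sn*F[0]+c*F[1],F[2]],1))
E
python3 w.py
```

```text
time_s: 1.2
tcp_pos: [0.4006, -0.3603, 0.2266]
eef_rot: [-180.0, 0.0, 177.8]
contact_force: [1.4, 0.0, -0.3]
gripper_width: 0.0132
gripper_force: 0.0
t 1.2 jig mm [-175.9 -436.   226.8] rot [-1.8000e+02  1.0000e-02  1.7775e+02] w 0.0132 Fjig [ 1.4  0.1 -0.3]
```

```bash
python3 -m inch '-0.12 0.36 0 0 0; -0.12 0.36 0 0 0; -0.12 0.36 0 0 0; -0.12 0.36 0 0 0; -0.12 0.36 0 0 0; -0.12 0.36 0 0 0; -0.12 0.36 0 0 0; -0.12 0.36 0 0 0' >/dev/null; python3 w.py
```

```text
t 2.2 jig mm [-32.1  -3.7 227. ] rot [1.7999e+02 2.0000e-02 1.7778e+02] w 0.0006 Fjig [ 0.5 -0.7  0.5]
```

```bash
python3 -m inch '-0.075 0.215 0 0 0; -0.075 0.215 0 0 0; -0.075 0.215 0 0 0; -0.075 0.215 0 0 0; 0 0 0.3 0 0; 0 0 0.3 0 0; 0 0 0.2 0 0; 0 0 0 0 0' >/dev/null; python3 w.py; python3 - <<'E'
from plant import *
import cv2,numpy as np
a=capture("side")["color"][130:330,170:400]; b=capture("wrist")["color"]
f=lambda i,w:cv2.resize(i,(w,int(i.shape[0]*w/i.shape[1])))
a=f(a,460);b=f(b,340);h=max(len(a),len(b))
p=lambda i:np.pad(i,((0,h-len(i)),(0,0),(0,0)))
cv2.imwrite("pics/c1.png",np.hstack([p(a),p(b)]))
E
```

```text
t 3.2 jig mm [ 11.  122.4 104.2] rot [-179.83   -0.26  177.75] w 0.0003 Fjig [-0.8  0.3  0.4]
```

View pics/c1.png

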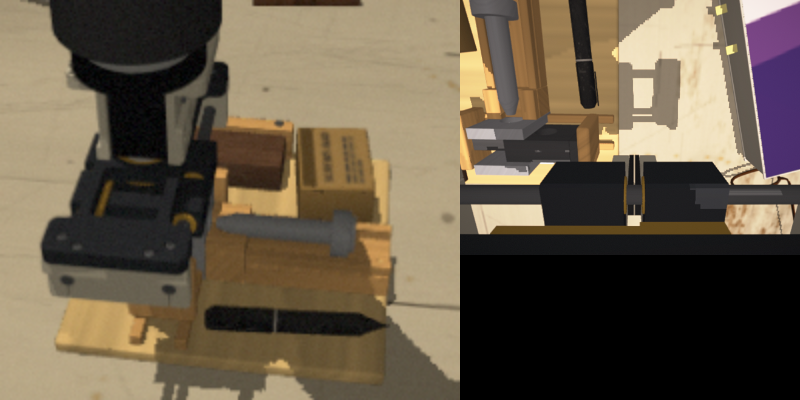

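The wrist view shows the shut fingers at (634,190), outside the plate edge at (600,140). The way down is clear, so I'll descend and approach.

```bash
python3 -m inch '0 0 0.18 0 0; 0 0 0.18 0 0; 0 0 0 0 0; 0 -0.05 0 0 0; 0 -0.05 0 0 0; 0 -0.04 0 0 0; 0 -0.04 0 0 0; 0 0 0 0 0' >/dev/null; python3 w.py
```

```text
t 4.3 jig mm [12.9 96.  53.3] rot [1.7998e+02 3.0000e-02 1.7775e+02] w 0.0005 Fjig [0.1 0.3 0.1]
```

```bash
for i in 1; do python3 -m inch '0 -0.02 0 0 0; 0 -0.02 0 0 0; 0 -0.02 0 0 0; 0 -0.02 0 0 0; 0 -0.02 0 0 0; 0 0 0 0 0; 0 0 0 0 0; 0 0 0 0 0' >/dev/null; done; python3 w.py
```

```text
t 5.3 jig mm [12.5 81.1 52.6] rot [-1.7997e+02 -3.0000e-02  1.7776e+02] w 0.0001 Fjig [0.4 0.9 1.3]
```

```bash
python3 -m inch '0 -0.01 0 0 0; 0 -0.01 0 0 0; 0 -0.01 0 0 0; 0 -0.01 0 0 0; 0 -0.01 0 0 0; 0 -0.01 0 0 0; 0 -0.01 0 0 0; 0 -0.01 0 0 0' >/dev/null; python3 w.py; python3 - <<'E'
from plant import *
import cv2,numpy as np
b=capture("wrist")["color"]; cv2.imwrite("pics/c2.png",b[:300])
E
```

```text
t 6.3 jig mm [12.5 69.2 52.8] rot [-1.8000e+02 -2.0000e-02  1.7776e+02] w 0.0004 Fjig [-1.7  2.9 -1.1]
```

View pics/c2.png

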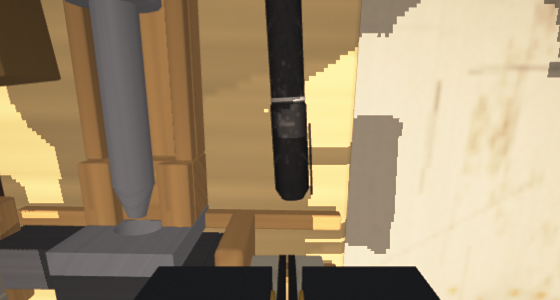

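The force of about 3 N shows the slide is moving with the fingers. I'll continue in small steps until the stop.

```bash
python3 -m inch '0 -0.008 0 0 0; 0 -0.008 0 0 0; 0 -0.008 0 0 0; 0 -0.008 0 0 0; 0 -0.008 0 0 0; 0 -0.008 0 0 0; 0 -0.008 0 0 0; 0 -0.008 0 0 0' >/dev/null; python3 w.py; python3 -m inch '0 -0.005 0 0 0; 0 -0.005 0 0 0; 0 -0.005 0 0 0; 0 -0.005 0 0 0; 0 0 0 0 0; 0 0 0 0 0; 0 0 0 0 0; 0 0 0 0 0' >/dev/null; python3 w.py
```

```text
t 7.35 jig mm [12.8 65.8 53. ] rot [1.7956e+02 1.5000e-01 1.7779e+02] w 0.0004 Fjig [-11.7  32.   -1.9]
t 8.35 jig mm [12.9 65.6 53.1] rot [179.39   0.22 177.84] w 0.0006 Fjig [-13.5  40.9  -1.1]
```

The slide hit its stop at y≈65.7, with force rising to 41 N and no further travel. I'll back off, rise and move behind the pin.

```bash
python3 -m inch '0 0.1 0 0 0; 0 0.2 0 0 0; 0 0 -0.2 0 0; 0 0 -0.3 0 0; 0.2 -0.1 0 0 0; 0.3 -0.16 0 0 0; 0.3 -0.16 0 0 0; 0.3 -0.16 0 0 0' >/dev/null; python3 w.py; python3 - <<'E'
from plant import *
import cv2,numpy as np
a=capture("side")["color"][190:310,200:380];b=capture("wrist")["color"]
a=cv2.resize(a,(400,267),interpolation=cv2.INTER_CUBIC);b=cv2.resize(b,(400,300))
cv2.imwrite("pics/c3.png",np.vstack([a,b]))
E
```

```text
t 9.35 jig mm [-153.4   13.2  128. ] rot [-1.7995e+02  3.0000e-02  1.7776e+02] w 0.0007 Fjig [ 0.9 -0.3  1.7]
```

View pics/c3.png

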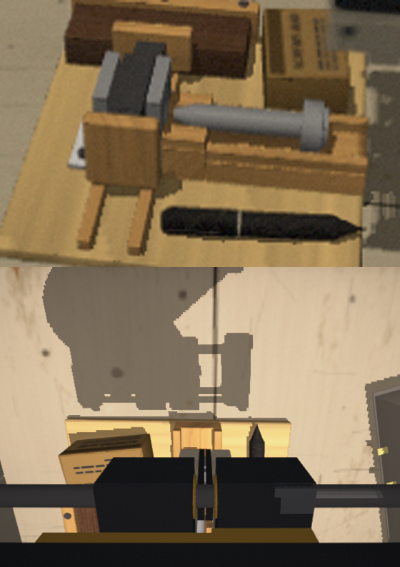

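The side view shows the jaw against the walnut block and the pin undisturbed in its guide, so the slide is home. I'll lower behind the head at z≈46, just above the channel walls.

```bash
python3 -m inch '0.02 -0.045 0 0 0; 0 -0.045 0.1 0 0; 0 0 0.2 0 0; 0 0 0.18 0 0; 0 0 0.06 0 0; 0 0 0 0 0; 0 0 0 0 0; 0 0 0 0 0' >/dev/null; python3 w.py
```

```text
t 10.45 jig mm [-154.7    1.6   47.7] rot [1.7995e+02 8.0000e-02 1.7778e+02] w 0.0006 Fjig [-1.2 -0.1  0.4]
```

```bash
python3 -m inch '-0.02 -0.01 0.008 0 0; -0.02 0 0 0 0; -0.02 0 0 0 0; -0.02 0 0 0 0; -0.02 0 0 0 0; -0.02 0 0 0 0; -0.02 0 0 0 0; -0.02 0 0 0 0' >/dev/null; python3 w.py;  python3 -m inch '-0.02 0 0 0 0; -0.02 0 0 0 0; -0.02 0 0 0 0; -0.02 0 0 0 0; -0.02 0 0 0 0; -0.02 0 0 0 0; -0.02 0 0 0 0; -0.02 0 0 0 0' >/dev/null; python3 w.py
```

```text
t 11.45 jig mm [-131.5   -0.5   45.5] rot [-1.7998e+02 -4.0000e-02  1.7776e+02] w 0.0003 Fjig [-0.7  0.6  0.5]
t 12.45 jig mm [-107.2   -0.3   45.6] rot [-180.     -0.    177.76] w 0.0006 Fjig [-2.2  0.5 -0.9]
```

Pushing force is about 2 N, so the tip is running into the near lug and tongue. I'll continue.

```bash
python3 -m inch '-0.014 0 0 0 0; -0.014 0 0 0 0; -0.014 0 0 0 0; -0.014 0 0 0 0; -0.014 0 0 0 0; -0.014 0 0 0 0; -0.014 0 0 0 0; -0.014 0 0 0 0' >/dev/null; python3 w.py; python3 - <<'E'
from plant import *
import cv2,numpy as np
a=capture("side")["color"][190:310,200:380]
cv2.imwrite("pics/c4.png",cv2.resize(a,(720,480),interpolation=cv2.INTER_CUBIC))
E
```

```text
t 13.45 jig mm [-90.4  -0.3  45.6] rot [-180.     -0.    177.77] w 0.0004 Fjig [-1.4 -1.   0.9]
```

View pics/c4.png

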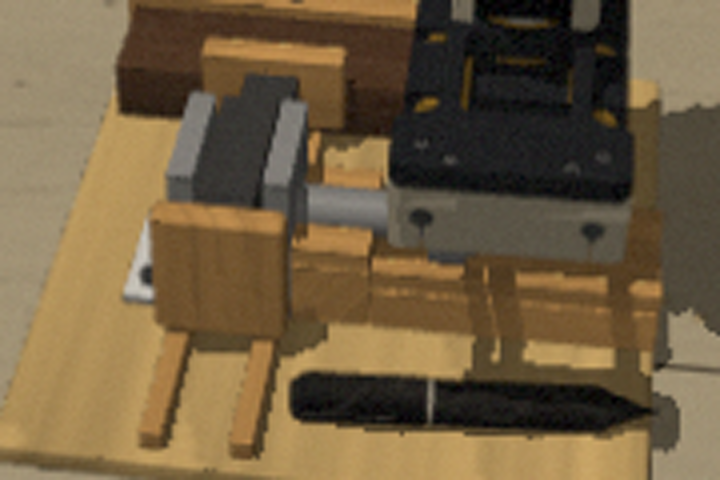

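The side view shows the shank (345,205) through the near lug and the slide still home. I'll continue gently towards the step.

```bash
python3 -m inch '-0.012 0 0 0 0; -0.012 0 0 0 0; -0.012 0 0 0 0; -0.012 0 0 0 0; -0.012 0 0 0 0; -0.012 0 0 0 0; -0.012 0 0 0 0; -0.012 0 0 0 0' >/dev/null; python3 w.py;  python3 -m inch '-0.007 0 0 0 0; -0.007 0 0 0 0; -0.007 0 0 0 0; -0.007 0 0 0 0; -0.007 0 0 0 0; -0.007 0 0 0 0; 0 0 0 0 0; 0 0 0 0 0' >/dev/null; python3 w.py
```

```text
t 14.5 jig mm [-76.1  -0.3  45.6] rot [-1.8000e+02 -1.0000e-02  1.7776e+02] w 0.0004 Fjig [-3.  -1.1  0.4]
t 15.5 jig mm [-69.6  -0.1  45.7] rot [1.7999e+02 2.0000e-02 1.7777e+02] w 0.0003 Fjig [-2.1 -0.9 -0.4]
```

```bash
python3 -m inch '-0.005 0 0 0 0; -0.005 0 0 0 0; -0.005 0 0 0 0; -0.005 0 0 0 0; 0 0 0 0 0; 0 0 0 0 0; 0 0 0 0 0; 0 0 0 0 0' >/dev/null; python3 w.py;  python3 -m inch '-0.005 0 0 0 0; -0.005 0 0 0 0; -0.005 0 0 0 0; 0 0 0 0 0; 0 0 0 0 0; 0 0 0 0 0; 0 0 0 0 0; 0 0 0 0 0' >/dev/null; python3 w.py
```

```text
t 16.5 jig mm [-69.3  -0.6  45.3] rot [-179.96   -0.23  177.73] w 0.0003 Fjig [-12.5   3.2   7.4]
t 17.5 jig mm [-69.2  -1.   44.9] rot [-179.91   -0.43  177.71] w 0.0005 Fjig [-19.4   6.3  13.1]
```

It stalled at x=-69.3, consistent with home (-58 plus a finger half-width of about 11). I'll back off, lift clear and check the head's gap to the step and the tip's protrusion.

```bash
python3 -m inch '0.1 0 0 0 0; 0.1 0 -0.1 0 0; 0 0 -0.3 0 0; 0 0 -0.3 0 0; 0.3 -0.2 -0.1 0 0; 0.1 -0.35 0 0 0; 0 -0.35 0 0 0; 0 -0.35 0 0 0' >/dev/null; python3 w.py; python3 - <<'E'
from fit import *
q=np.load("q.npy"); A=[]
for n,(r0,r1,c0,c1) in {"side":(200,290,225,375),"scene":(170,260,210,360)}.items():
    c=capture(n); A.append(cv2.resize(c["color"][r0:r1,c0:c1],None,fx=3.3*1.2,fy=3.3,interpolation=cv2.INTER_CUBIC) if 0 else cv2.resize(c["color"][r0:r1,c0:c1],None,fx=3.3,fy=3.3,interpolation=cv2.INTER_CUBIC))
    off=300*(len(A)-1)-3*(len(A)-1)
    for nm,X in {"head back ctr":[-.058,0,.05],"head back top":[-.058,0,.068],"head front top":[-.04,0,.068],"tip":[.048,0,.05]}.items():
        u=(proj(c,J2W(q,np.array([X])))[0]-[c0,r0]+.5)*3.3-.5; print(n,nm,u.round(),"+row",off)
cv2.imwrite("pics/c5.png",np.vstack(A))
E
```

```text
t 18.5 jig mm [-154.  -189.   166.6] rot [179.98   0.22 177.85] w 0.0004 Fjig [ 1.  -0.6  1.6]
side head back ctr [269. 142.] +row 0
side head back top [271. 113.] +row 0
side head front top [231. 110.] +row 0
side tip [ 44. 124.] +row 0
scene head back ctr [170. 164.] +row 297
scene head back top [169. 130.] +row 297
scene head front top [196. 120.] +row 297
scene tip [322. 102.] +row 297
```

View pics/c5.png

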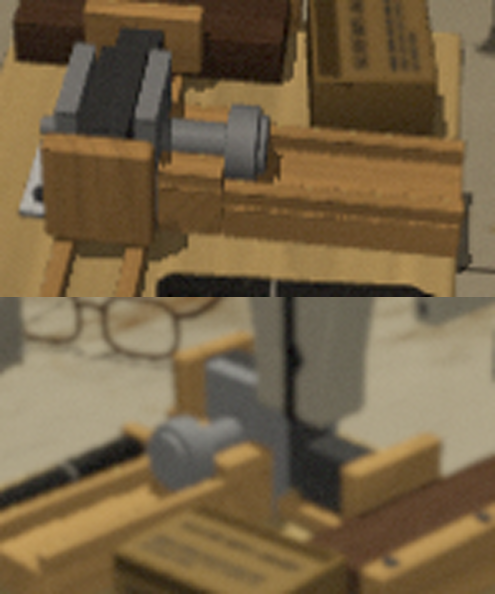

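In the side view the tip shows beyond the far lug at (42,124), predicted (44,124). The head's back is at (268,142), predicted (269,142), so the head is on the step. The slide is home and the arm is clear.

```bash
python3 -c "
from plant import *
print(close_job())"
```

```text
the job is handed in; nothing more can be done
None
```

The job is handed in at about 18.6 s of the 42 s allowed: the slide is home on the walnut block, the pin is through both lugs and the tongue with its head against the step to within about 1 mm as seen by camera, and the arm is clear.

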